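Clear the hook and hang up the draining basket

ROBOT

A 7-joint arm with a two-finger parallel gripper is mounted at the origin on a cart in front of the work surface, level with it; the furniture and walls round the work are solid. World frame = base frame: x ahead of the robot, y to its left, z up, the work surface at z = 0. Lengths are in m, angles in rad, forces in N, time in s.
With the tool pointing down it reaches from about 0.4 to 0.85 m from the base axis. Payload 10.4 kg.
Tool frame: the origin (TCP) lies midway between the tips of the shut fingers; the grasp point (between the pads) lies 19 mm behind it (manip.grasp_offset is the distance from the TCP to the grasp point, in m); z points along the fingers, y is the line along which they close (so a half turn about z gives the same grasp; the last joint's range is limited). The gripper opens to 85 mm and grips with 20 to 120 N. Pads are 22 mm wide; open, the fingers measure 114 mm over their backs; the gripper's body (76 mm by 85 mm) begins 54 mm behind the grasp point. The pads swing forward as they close: fully open they stand 13 mm farther back than shut.
Start: joints at [1.155, 0.332, -0.065, 1.46, 0.022, 1.35, -0.088], TCP at [0.239, -0.577, 0.231] pointing down, gripper open.
Joint ranges: [-2.6, 2.6], [-0.5, 2.12], [-1.47, 1.34], [0.16, 2.42], [-1.27, 4.41], [0.06, 2.06], [-2.6, 2.6]. Speed limits (rad/s): [2.22, 2.22, 2.79, 2.79, 3.14, 3.14, 3.14].

INTERFACE

Orientations are given as a unit quaternion [x, y, z, w].
In Python, from workcell import manip gives the robot as it stands.
- The arm moves only by the tool tcp_steps, called after "Request:" by a JSON object that holds its "api" and its "payload", one argument or row to a line. Schema: {"type":"object","properties":{"increments":{"type":"array","items":{"type":"array","items":{"type":"array","items":{"type":"number"},"minItems":7,"maxItems":7},"minItems":1,"maxItems":20},"minItems":1,"maxItems":1},"squeeze":{"type":"number"},"only":{"type":"string"},"quiet":{"type":"boolean"},"lines":{"type":"string"}},"required":["increments"],"additionalProperties":false}. increments is a list that holds a single list of rows (three levels of brackets), with 1 to 20 rows, each of 7 numbers: a rotation vector rx, ry, rz in rad, then dx, dy, dz in cm, then the opening from 0.0 (shut) to 1.0 (fully open); each row is the pose to reach, as a shift and turn from the pose commanded when the call began, along the tool's axes at that moment; what a row does not reach only later rows make up. A row lasts 1/8 s, in which the tool goes at most 0.0625 m and 0.188 rad, less where a joint would pass 70% of its speed; a pose out of reach is approached as far as the arm can. The fingers move at their own pace and stop on an object; squeeze is the grip in N (left out, the last holds). Time passes only in rows, so rows that do not move let the fingers close. The tool returns the time, the measured TCP pose, the force, the opening and the grip force at its end. only (a regular expression) keeps the lines of the reply that match it, lines (a string "A,B") keeps lines A to B, and quiet returns only ok. Input that does not fit is refused with a message, and nothing moves.
- manip.get_obs(): the state, without advancing time (a new reading comes with each control period).
- manip.camera(name): name is "side" or "top"; returns the picture (480x640x3 uint8, blue, green, red); there is no depth.
- manip.calibration(name): a dict with "fx", "fy", "cx", "cy" (pixels), "k1" (the pictures are not rectified: a ray, as slopes to the right and down, at radius r is drawn at 1 + k1 r^2 times it, then the intrinsics apply), "world_from_camera" (4x4, takes a point from camera to world coordinates). Camera axes: x right, y up, looking along -z (the intrinsics and any distortion apply to the point x, -y, -z); pixel columns grow to the right and rows downward; lengths in m; the calibration is good to about 2 mm. A picture is of the moment at which its call begins. calibration takes no time and is no camera call.
- manip.hand_in(): hands the job in; it is judged then, once.
The state is a dict: "clock": time; "joint_pos": joint angles; "joint_velocities": joint speeds; "tau": joint torques, N m; "position": TCP position; "ee_rot": TCP orientation; "ft_force": force on the tool from outside, world axes, zero at the start; "torque": the same for the moment, N m; "grip_width": opening from 0.0 (shut) to 1.0 (fully open); "grasp_force": force on a finger pad.
Only numpy, scipy, OpenCV 4.12 (cv2) and the standard library are available. Lean on these libraries where they do the work, as an engineer would, in place of code of your own. Each camera call takes 0.05 s, during which the arm holds its last target. There are 200 camera calls.

TASK

The wire basket has to hang on the two-pronged hook of the drying stand, but two vessels stand in front of the hook where the basket has to go. First put those two upright in the low metal tray, then hang the basket by its handle bar across both prongs, hanging straight and still. Leave all the other things as they stand and knock nothing over.

Things in the scene. Friction and masses are not known exactly. Their poses are not given: they have to be found in the camera images.
- hook_stand: fixed steel drying stand. Origin on the bench under the middle of the seat; prongs point along its -x (roughly to the robot). Base plate 145 x 150 x 12 mm, x -20 to +125; upright at x +85, 186 high; two round prongs 8 mm thick at y -35 and +35 (62 mm between): hump 196 high at x +30 to +40, flat seat 184 high at x -12 to +14, tips 198 high, foremost x -26 mm. Nothing above the prongs
- seat (a point): where the middle of the basket's handle bar rests when it hangs: midway between the prongs, 190 mm above the bench; axes as hook_stand
- basket: open steel wire basket, 130 x 130 mm, rim 60 mm high, 0.2 to 0.4 kg, with a stiff fixed stirrup handle. Origin at the centre of its underside, z up. The handle's two uprights (12 x 5 mm) stand at y = -67.5 and +67.5 mm; the bar between them runs along y
- basket_bar (a point): middle of the basket's handle bar: 12 x 12 mm in section, 140 mm long along the basket's y (130 mm free between the uprights), centre 145 mm above the underside. It hangs across both prongs, so the basket's y lies along the stand's y, either way round; grip it midway and the fingers go between the prongs
- tray: low open tray of steel, fixed, 220 (x) x 140 (y) x 18 mm, walls 4 mm. Origin at the centre of its underside; its inner floor is 4 mm above the bench. Two vessels fit side by side along its x axis, 50 mm either side of the middle
- bottle_tall: glass bottle with a screw cap, 73 mm across, 185 mm high; the cap is 42 mm across and takes up the top 30 mm. Origin at the centre of its underside; yaw means nothing. Two of the four vessels stand in the way in front of the hook (80 to 110 mm from the seat seen from above), the others beside the stand, not in the way (155 mm or more)
- bottle_mid: glass bottle with a screw cap, 72 mm across, 165 mm high; the cap is 41 mm across and takes up the top 28 mm. Origin at the centre of its underside; yaw means nothing. Two of the four vessels stand in the way in front of the hook (80 to 110 mm from the seat seen from above), the others beside the stand, not in the way (155 mm or more)
- bottle_short: glass bottle with a screw cap, 68 mm across, 130 mm high; the cap is 39 mm across and takes up the top 25 mm. Origin at the centre of its underside; yaw means nothing. Two of the four vessels stand in the way in front of the hook (80 to 110 mm from the seat seen from above), the others beside the stand, not in the way (155 mm or more)
- flask: small conical glass flask with a stopper, 69 mm across at the foot, 100 mm high; the stopper, 26 mm across, is the top 12 mm, the neck below it is as wide. Origin at the centre of its underside; yaw means nothing. Two of the four vessels stand in the way in front of the hook (80 to 110 mm from the seat seen from above), the others beside the stand, not in the way (155 mm or more)
- beaker: open glass beaker, 67 mm across, 85 mm high, a bystander at the front of the bench. Origin at the centre of its underside
- dish: flat round dish, 93 mm across, 16 mm high, a bystander at the front of the bench. Origin at the centre of its underside
- tip_box: box with a clear lid, 91 x 126 x 95 mm, a bystander at the left. Origin at the centre of its underside
- jar: glass jar with a lid, 75 mm across, 120 mm high, a bystander at the right. Origin at the centre of its underside

How it is judged:
On the way, in this order (a step that is already met when the one before it is completed fails the run):
1. the two vessels that stood in front of the hook stand upright on the tray's floor, the other two stand where they were (angle between each of bottle_tall, bottle_mid, bottle_short, flask's own z axis and vertical below 0.1 rad and ((x of bottle_tall in the frame of tray between -0.085 and 0.085 m and y of bottle_tall in the frame of tray between -0.045 and 0.045 m and z of bottle_tall in the frame of tray between -0.012 and 0.012 m) or (distance of bottle_tall from where it was at the start of the episode below 0.02 m and horizontal distance between bottle_tall and seat above 0.13 m)) and ((x of bottle_mid in the frame of tray between -0.085 and 0.085 m and y of bottle_mid in the frame of tray between -0.045 and 0.045 m and z of bottle_mid in the frame of tray between -0.012 and 0.012 m) or (distance of bottle_mid from where it was at the start of the episode below 0.02 m and horizontal distance between bottle_mid and seat above 0.13 m)) and ((x of bottle_short in the frame of tray between -0.085 and 0.085 m and y of bottle_short in the frame of tray between -0.045 and 0.045 m and z of bottle_short in the frame of tray between -0.012 and 0.012 m) or (distance of bottle_short from where it was at the start of the episode below 0.02 m and horizontal distance between bottle_short and seat above 0.13 m)) and ((x of flask in the frame of tray between -0.085 and 0.085 m and y of flask in the frame of tray between -0.045 and 0.045 m and z of flask in the frame of tray between -0.012 and 0.012 m) or (distance of flask from where it was at the start of the episode below 0.02 m and horizontal distance between flask and seat above 0.13 m))), for 0.2 s.
2. the basket's bar lies in the seat across both prongs (x of basket_bar in the frame of seat between -0.014 and 0.014 m and y of basket_bar in the frame of seat between -0.025 and 0.025 m and z of basket_bar in the frame of seat between -0.008 and 0.008 m and angle between the y axis of basket and the y axis of hook_stand, either way round below 0.2 rad and angle between basket's own z axis and vertical below 0.15 rad and contact force between basket and hook_stand above 1 N), for 0.2 s.
At the end, for the whole second after the job is handed in: Basket at rest on the hook: bar within 14 mm (along prongs), 25 mm (across), 8 mm (height) of the seat, square within 0.2 rad, upright within 0.15. Vessels at rest, upright within 0.1 rad: on the tray floor (centre within 85, 45 mm of its middle), or moved under 20 mm and over 130 mm from the seat (all of step 1 and all of step 2 and linear speed of each of basket, bottle_tall, bottle_mid, bottle_short, flask below 0.03 m/s); the robot touches nothing.
It fails at once if a vessel is tipped by more than 0.6 rad (angle between any of bottle_tall, bottle_mid, bottle_short, flask's own z axis and vertical above 0.6 rad).
It fails at once if beaker, dish, tip box or jar is shifted by more than 25 mm or knocked over (distance of any of beaker, dish, tip_box, jar from where it was at the start of the episode above 0.025 m or angle between any of beaker, dish, tip_box, jar's own z axis and vertical above 0.5 rad).
It also fails if it takes over 72 s, if anything falls off the work surface, if the arm or the gripper's body presses on something with over 40 N, if the wrist force passes 120 N, or if a joint passes its speed limit or range.

## Working session

There is one attempt and no reset: what is moved stays moved. The work goes in short steps, Python scripts to look and compute and a tool call to move; the robot and the scene stay as the last step left them, time stands still between calls to the robot, and variables do not carry over. Pictures are saved under pics/ and viewed, at most 10 in all, crops included, and the job is handed in when it is done.

```bash
ls; mkdir -p pics
```

Run:
```python
from workcell import manip
import cv2,numpy as np
for n in("top","side"):
    cv2.imwrite(f"pics/{n}0.png",manip.camera(n)); c=manip.calibration(n); print(n,{k:(np.round(v,4).tolist()) for k,v in c.items()})
print(manip.get_obs(), manip.grasp_offset)
```

```text
pics
workcell.py
top {'fx': 497.0892, 'fy': 497.0892, 'cx': 317.7146, 'cy': 235.3092, 'k1': -0.0232, 'world_from_camera': [[-0.0121, 0.9974, -0.0713, 0.3925], [-0.9999, -0.0115, 0.0098, -0.0105], [0.0089, 0.0714, 0.9974, 1.7807], [0.0, 0.0, 0.0, 1.0]]}
side {'fx': 452.709, 'fy': 452.709, 'cx': 325.9243, 'cy': 238.0836, 'k1': 0.0059, 'world_from_camera': [[-0.9983, 0.0366, -0.0452, 0.4617], [-0.058, -0.6773, 0.7334, 0.9109], [-0.0038, 0.7348, 0.6783, 0.9728], [0.0, 0.0, 0.0, 1.0]]}
{'clock': 0.1, 'joint_pos': array([ 1.15538812,  0.33282265, -0.06471825,  1.46087591,  0.02162259,
        1.34991446, -0.0885173 ]), 'joint_velocities': array([-0.0004115 , -0.00071779,  0.00250439, -0.00334623,  0.00042568,
        0.00142966, -0.00051184]), 'tau': array([ 1.35567276e-03, -6.26748848e+01,  4.90976544e-02, -3.92430532e+01,
        1.63346669e-02,  6.87951862e-03,  1.28451310e-05]), 'position': array([ 0.23910561, -0.57707569,  0.23057796]), 'ee_rot': array([ 9.80772027e-01,  1.95155816e-01, -1.66720836e-04, -6.40633528e-04]), 'ft_force': array([-0.84880825, -0.11467727, -0.28376234]), 'torque': array([0.00575992, 0.00207694, 0.00296246]), 'grasp_force': 0.0, 'grip_width': 1.0035526669661834} 0.0187
```

View pics/top0.png

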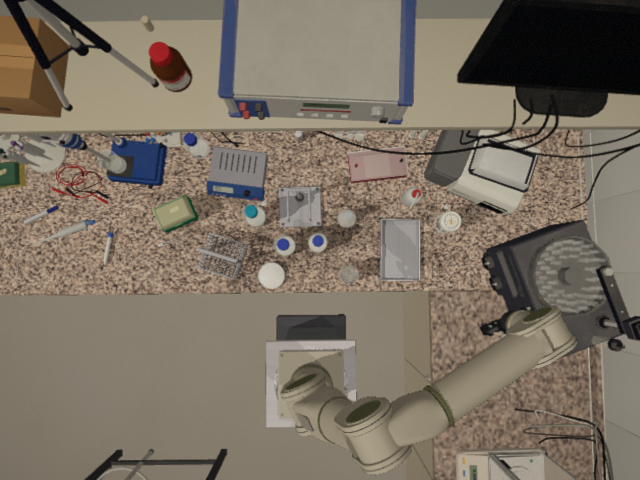

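View pics/side0.png

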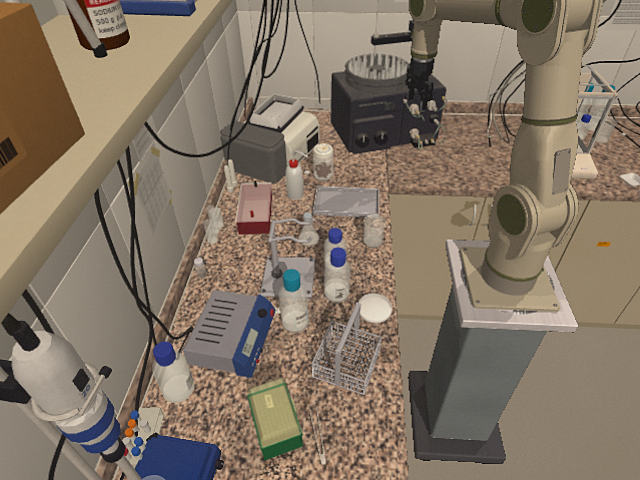

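Run:
```python
import cv2
a=cv2.imread("pics/top0.png")[180:295,190:350]; cv2.imwrite("pics/topc.png",cv2.resize(a,None,fx=5,fy=5,interpolation=cv2.INTER_CUBIC))
b=cv2.imread("pics/side0.png")[180:400,220:400]; cv2.imwrite("pics/sidec.png",cv2.resize(b[:200],None,fx=3,fy=3,interpolation=cv2.INTER_CUBIC))
```

```text
(no output)
```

View pics/topc.png

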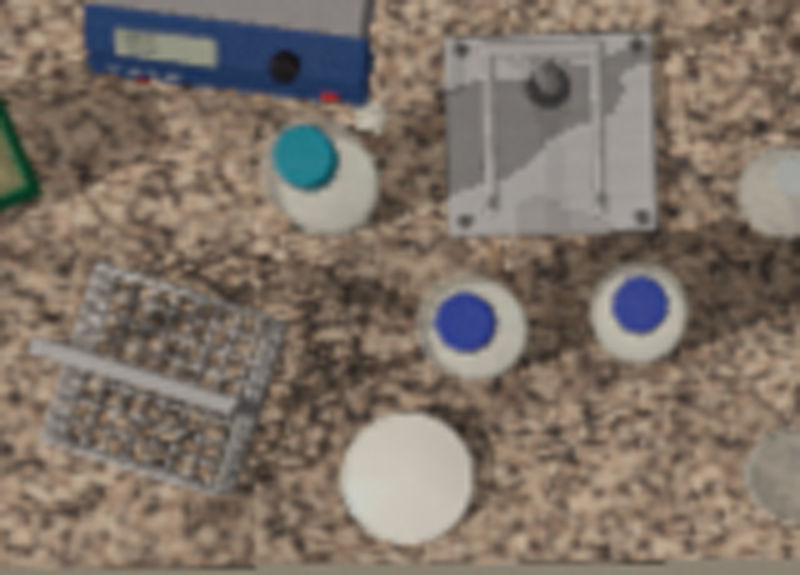

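View pics/sidec.png

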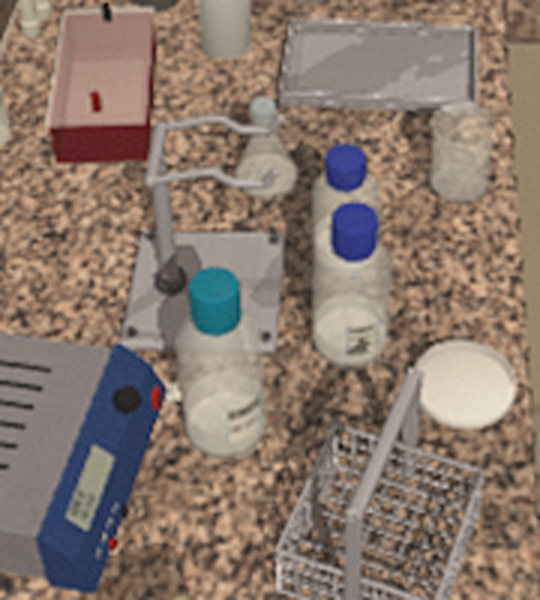

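Create h.py:
```python
from workcell import manip
import numpy as np, cv2
from scipy.spatial.transform import Rotation as R
def ray(n,u,v):
    c=manip.calibration(n); q=np.array([(u-c["cx"])/c["fx"],(v-c["cy"])/c["fy"]]); s=q.copy()
    for _ in range(10): s=q/(1+c["k1"]*(s@s))
    T=np.array(c["world_from_camera"]); return T[:3,3],T[:3,:3]@np.array([s[0],-s[1],-1])
def at(n,u,v,z):
    o,d=ray(n,u,v); return o+d*(z-o[2])/d[2]
def tri(a,b):
    o1,d1=ray("top",*a);o2,d2=ray("side",*b)
    t=np.linalg.lstsq(np.c_[d1,-d2],o2-o1,rcond=None)[0]
    p,q=o1+d1*t[0],o2+d2*t[1]; return (p+q)/2,np.linalg.norm(p-q)
def delta(target,yaw=None):
    """shift in tool axes to world target; rotvec z-turn to have tool y along world yaw"""
    o=manip.get_obs(); r=R.from_quat(o["ee_rot"]); d=r.inv().apply(np.array(target)-o["position"])
    y=r.apply([0,1,0]); a=np.arctan2(y[1],y[0]); print("delta",np.round(d,4),"tool y yaw",round(a,3))
    if yaw is not None: print("rz",-((yaw-a+np.pi/2)%np.pi-np.pi/2))
```

Run:
```python
from h import *
np.set_printoptions(precision=4,suppress=True)
T=lambda u,v:(190+(u+.5)/5-.5,180+(v+.5)/5-.5)
S=lambda u,v:(220+(u+.5)/3-.5,180+(v+.5)/3-.5)
for n,a,b in [("L",T(466,321),S(355,213)),("R",T(640,305),S(346,154)),("teal",T(304,156),S(215,281)),("fl",(348.9,215),S(262,106)),("barA",T(32,346),S(352,512)),("barB",T(237,408),S(417,375)),("tipL",T(493,203),S(270,176)),("tipR",T(602,203),S(270,123))]: print(n,*tri(a,b))
for z,n in [(.165,"mid"),(.13,"short")]: print(n,at("top",*T(466,321),z),at("side",*S(355,213),z),at("top",*T(640,305),z),at("side",*S(346,154),z))
print("bar",at("top",*T(32,346),.151),at("top",*T(237,408),.151))
print("prong", [at("top",*T(u,v),.2) for u,v in [(493,203),(602,203)]],[at("top",*T(u,v),.188) for u,v in [(490,60),(600,58)]])
print("plate",[at("top",*T(*p),.012) for p in [(446,36),(653,34),(657,235),(447,236)]])
print("tray",[at("top",*p,.018) for p in [(383,218),(420,219),(421,281),(380,281)]])
print("beaker",at("top",348,273,.06),"dish",at("top",*T(407,478),.016))
```

```text
L [0.4817 0.0874 0.1691] 0.0005281021991637847
R [ 0.4934 -0.026   0.1342] 0.001515111307928267
teal [0.5881 0.1897 0.1887] 0.00032286376604998094
fl [ 0.5819 -0.134   0.0982] 0.0020370838146397574
barA [0.471  0.3721 0.1548] 0.003794638101733713
barB [0.4275 0.2396 0.1451] 0.0004373170304862026
tipL [0.5556 0.0682 0.1905] 0.0007839573702028751
tipR [ 0.5582 -0.0018  0.1894] 0.005831726212896618
mid [0.4816 0.0876 0.165 ] [0.482  0.0832 0.165 ] [ 0.4907 -0.0257  0.165 ] [0.4929 0.0083 0.165 ]
short [0.4836 0.0898 0.13  ] [0.4829 0.0473 0.13  ] [ 0.4929 -0.026   0.13  ] [ 0.4943 -0.0308  0.13  ]
bar [0.4693 0.3731 0.151 ] [0.4271 0.2387 0.151 ]
prong [array([0.555 , 0.0677, 0.2   ]), array([ 0.5542, -0.0019,  0.2   ])] [array([0.6491, 0.0695, 0.188 ]), array([ 0.6496, -0.0016,  0.188 ])]
plate [array([0.6952, 0.1098, 0.012 ]), array([ 0.695 , -0.0389,  0.012 ]), array([ 0.55  , -0.0399,  0.012 ]), array([0.551, 0.11 , 0.012])]
tray [array([ 0.5778, -0.2615,  0.018 ]), array([ 0.5727, -0.394 ,  0.018 ]), array([ 0.352 , -0.3917,  0.018 ]), array([ 0.3539, -0.2461,  0.018 ])]
beaker [ 0.3838 -0.1303  0.06  ] dish [0.3791 0.1392 0.016 ]
```

```bash
python3 -c "
from h import *
delta([.4932,-.026,.231]); delta([.4932,-.026,.103])"
```

```text
delta [ 4.457e-01 -4.118e-01  1.000e-04] tool y yaw -1.178
delta [ 0.4457 -0.4117  0.1281] tool y yaw -1.178
```
Short cap z 105-130; grasp point at .118 -> TCP .099-.103. Take 0.102.  First move over at z .231.

The rows are not in the units I measure in: shifts go in cm. I convert before sending: 0.4457 m is 44.57, 0.43 m is 43.

Request:
{"api": "tcp_steps", "payload": {
  "increments": [
    [[0, 0, 0, 4.3, -4, 0, 1], [0, 0, 0, 8.6, -8, 0, 1], [0, 0, 0, 12.9, -12, 0, 1], [0, 0, 0, 17.2, -16, 0, 1], [0, 0, 0, 21.5, -20, 0, 1], [0, 0, 0, 25.8, -24, 0, 1], [0, 0, 0, 30.1, -28, 0, 1], [0, 0, 0, 34.4, -32, 0, 1], [0, 0, 0, 38.7, -36, 0, 1], [0, 0, 0, 43, -39.7, 0, 1], [0, 0, 0, 44.57, -41.18, 0, 1], [0, 0, 0, 44.57, -41.18, 0, 1], [0, 0, 0, 44.57, -41.18, 0, 1], [0, 0, 0, 44.57, -41.18, 0, 1]]
  ],
  "squeeze": 40
}}

```text
clock: 1.85
position: [0.493, -0.0278, 0.2312]
ee_rot: [0.981, 0.194, -0.0, 0.0]
ft_force: [0.9, 0.2, -0.1]
grip_width: 1.001
grasp_force: 0.0
```

Run:
```python
from h import *
delta([.4932,-.026,.102]); print(manip.get_obs()["joint_pos"].round(2))
cv2.imwrite("pics/t1.png",np.hstack([cv2.resize(manip.camera("top")[180:300,230:380],None,fx=2.6,fy=2.6),cv2.resize(manip.camera("side")[140:260,260:410],None,fx=2.6,fy=2.6)]))
```

```text
delta [ 0.0009 -0.0016  0.1292] tool y yaw -1.18
[ 0.54  0.08 -0.6   1.77  0.05  1.3  -1.25]
```

View pics/t1.png

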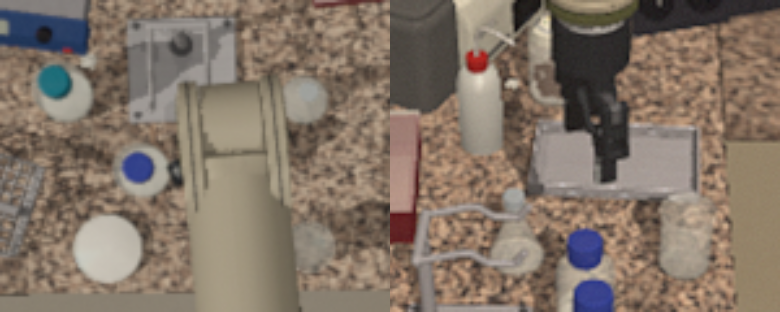

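The gripper is above the short bottle (side view cap at about (585,245)), with the fingers clear of the mid bottle's cap. Descending.

To row units: 0.129 m is 12.9, 0.11 m is 11.

Request:
{"api": "tcp_steps", "payload": {
  "increments": [
    [[0, 0, 0, 0.1, -0.16, 4, 1], [0, 0, 0, 0.1, -0.16, 8, 1], [0, 0, 0, 0.1, -0.16, 11, 1], [0, 0, 0, 0.1, -0.16, 12.9, 1], [0, 0, 0, 0.1, -0.16, 12.9, 1], [0, 0, 0, 0.1, -0.16, 12.9, 0], [0, 0, 0, 0.1, -0.16, 12.9, 0], [0, 0, 0, 0.1, -0.16, 12.9, 0], [0, 0, 0, 0.1, -0.16, 12.9, 0], [0, 0, 0, 0.1, -0.16, 12.9, 0], [0, 0, 0, 0.1, -0.16, 12.9, 0]]
  ],
  "squeeze": 40
}}

```text
clock: 3.32
position: [0.4957, -0.0258, 0.1044]
ee_rot: [0.981, 0.195, 0.002, 0.001]
ft_force: [1.4, -4.5, 8.7]
grip_width: 0.451
grasp_force: 37.5
```

Request:
{"api": "tcp_steps", "payload": {
  "increments": [
    [[0, 0, 0, 0, 0, -3, 0], [0, 0, 0, 0, 0, -7, 0], [0, 0, 0, 0, 0, -12, 0], [0, 0, 0, 0, 0, -12, 0], [0, 0, 0, -1.2, 3.5, -12, 0], [0, 0, 0, -2.7, 8, -12, 0], [0, 0, 0, -4.3, 13, -12, 0], [0, 0, 0, -6, 18, -12, 0], [0, 0, 0, -7.7, 23, -12, 0], [0, 0, 0, -9, 27, -12, 0], [0, 0, 0, -9.52, 28.43, -12, 0], [0, 0, 0, -9.52, 28.43, -12, 0], [0, 0, 0, -9.52, 28.43, -12, 0], [0, 0, 0, -9.52, 28.43, -12, 0]]
  ]
}}

```text
clock: 5.08
position: [0.515, -0.322, 0.2225]
ee_rot: [0.981, 0.196, 0.0, 0.0]
ft_force: [0.3, -0.0, -2.9]
grip_width: 0.455
grasp_force: 37.2
```

Run:
```python
from h import *
delta([.514,-.325,.107])
cv2.imwrite("pics/t2.png",np.hstack([cv2.resize(manip.camera("top")[180:300,330:480],None,fx=2.6,fy=2.6),cv2.resize(manip.camera("side")[140:260,260:410],None,fx=2.6,fy=2.6)]))
```

```text
delta [-0.0021  0.0024  0.1155] tool y yaw -1.176
```

View pics/t2.png

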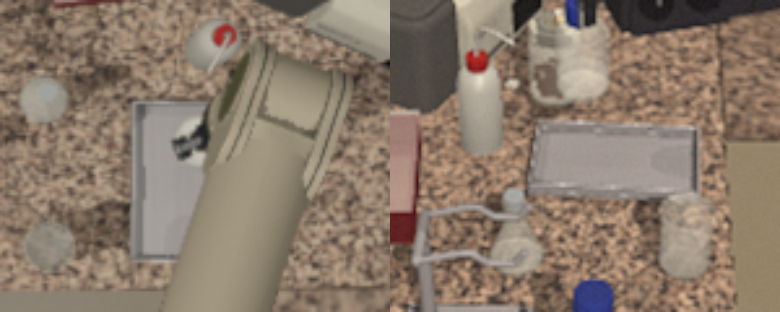

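The bottle hangs in the gripper over the far half of the tray (top crop about (195,135)). Lowering and releasing.

Request:
{"api": "tcp_steps", "payload": {
  "increments": [
    [[0, 0, 0, -0.2, 0.2, 4, 0], [0, 0, 0, -0.2, 0.2, 7, 0], [0, 0, 0, -0.2, 0.2, 9.5, 0], [0, 0, 0, -0.2, 0.2, 10.5, 0], [0, 0, 0, -0.2, 0.2, 11.2, 0], [0, 0, 0, -0.2, 0.2, 11.5, 0], [0, 0, 0, -0.2, 0.2, 11.5, 0], [0, 0, 0, -0.2, 0.2, 11.5, 0]]
  ]
}}

```text
clock: 6.18
position: [0.5141, -0.3265, 0.1084]
ee_rot: [0.981, 0.195, 0.001, 0.001]
ft_force: [-0.1, 0.1, 3.5]
grip_width: 0.449
grasp_force: 38.8
```

To row units: -0.3933 m is -39.33, -0.165 m is -16.5.

Request:
{"api": "tcp_steps", "payload": {
  "increments": [
    [[0, 0, 0, 0, 0, 0, 0.8], [0, 0, 0, 0, 0, 0, 0.8], [0, 0, 0, 0, 0, 0, 0.8], [0, 0, 0, 0, 0, 0, 0.8], [0, 0, 0, 0, 0, -4, 0.9], [0, 0, 0, 0, 0, -8, 1], [0, 0, 0, 0, 0, -12, 1], [0, 0, 0, 1.8, -5.5, -12, 1], [0, 0, 0, 3.6, -11, -12, 1], [0, 0, 0, 5.4, -16.5, -12, 1], [0, 0, 0, 7.2, -22, -12, 1], [0, 0, 0, 9, -27.5, -12, 1], [0, 0, 0, 10.7, -33, -12, 1], [0, 0, 0, 12, -37, -12, 1], [0, 0, 0, 12.81, -39.33, -12, 1], [0, 0, 0, 12.81, -39.33, -12, 1], [0, 0, 0, 12.81, -39.33, -12, 1], [0, 0, 0, 12.81, -39.33, -12, 1]]
  ]
}}

```text
clock: 8.43
position: [0.4815, 0.0849, 0.2272]
ee_rot: [0.981, 0.194, -0.0, 0.0]
ft_force: [-0.4, 0.3, 0.3]
grip_width: 0.997
grasp_force: 0.0
```

Run:
```python
from h import *
delta([.4817,.0873,.136])
cv2.imwrite("pics/t3.png",np.hstack([cv2.resize(manip.camera("top")[180:300,330:480],None,fx=2.6,fy=2.6),cv2.resize(manip.camera("side")[140:260,260:410],None,fx=2.6,fy=2.6)]))
```

```text
delta [ 0.0011 -0.0021  0.0912] tool y yaw -1.18
```

View pics/t3.png

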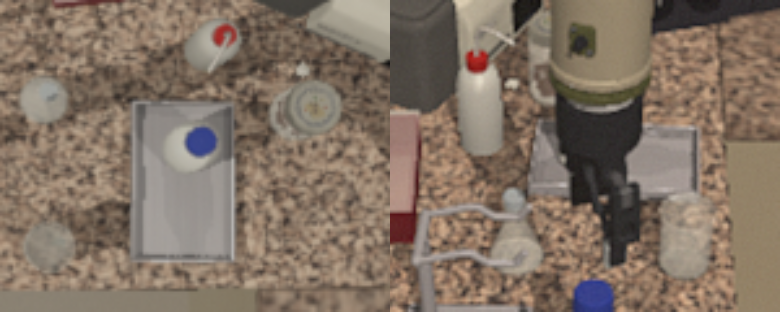

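The short bottle stands upright in the tray (cap at crop (201,141), tray spanning (132–235, 101–261)). Next is the mid bottle.

Request:
{"api": "tcp_steps", "payload": {
  "increments": [
    [[0, 0, 0, 0.1, -0.2, 3, 1], [0, 0, 0, 0.1, -0.2, 6, 1], [0, 0, 0, 0.1, -0.2, 8, 1], [0, 0, 0, 0.1, -0.2, 9.2, 1], [0, 0, 0, 0.1, -0.2, 9.2, 1], [0, 0, 0, 0.1, -0.2, 9.2, 0], [0, 0, 0, 0.1, -0.2, 9.2, 0], [0, 0, 0, 0.1, -0.2, 9.2, 0], [0, 0, 0, 0.1, -0.2, 9.2, 0], [0, 0, 0, 0.1, -0.2, 9.2, 0], [0, 0, 0, 0.1, -0.2, 9.2, 0]]
  ],
  "squeeze": 40
}}

```text
clock: 9.9
position: [0.4822, 0.0882, 0.1361]
ee_rot: [0.981, 0.195, 0.001, 0.0]
ft_force: [0.5, -2.2, 6.4]
grip_width: 0.471
grasp_force: 40.4
```

```bash
python3 -c "
from h import *
delta([.412,-.322,.262]);delta([.412,-.322,.140])"
```

```text
delta [-0.2216  0.3523 -0.1259] tool y yaw -1.178
delta [-0.2218  0.3522 -0.0039] tool y yaw -1.178
```

Request:
{"api": "tcp_steps", "payload": {
  "increments": [
    [[0, 0, 0, 0, 0, -3, 0], [0, 0, 0, 0, 0, -8, 0], [0, 0, 0, 0, 0, -13, 0], [0, 0, 0, 0, 0, -13, 0], [0, 0, 0, -2.2, 3.5, -13, 0], [0, 0, 0, -5, 8, -13, 0], [0, 0, 0, -8, 12.7, -13, 0], [0, 0, 0, -11, 17.5, -13, 0], [0, 0, 0, -14, 22.3, -13, 0], [0, 0, 0, -17, 27, -13, 0], [0, 0, 0, -20, 31.8, -13, 0], [0, 0, 0, -21.5, 34.2, -13, 0], [0, 0, 0, -22.16, 35.23, -13, 0], [0, 0, 0, -22.16, 35.23, -13, 0], [0, 0, 0, -22.16, 35.23, -13, 0]]
  ]
}}

```text
clock: 11.78
position: [0.4122, -0.3202, 0.2651]
ee_rot: [0.981, 0.196, 0.0, -0.0]
ft_force: [0.9, 0.2, -3.6]
grip_width: 0.471
grasp_force: 41.9
```

```bash
python3 -c "
from h import *
delta([.412,-.322,.141])"
```

```text
delta [-0.0009  0.0017  0.1241] tool y yaw -1.176
```

To row units: 0.124 m is 12.4, 0.121 m is 12.1.

Request:
{"api": "tcp_steps", "payload": {
  "increments": [
    [[0, 0, 0, -0.1, 0.1, 4, 0], [0, 0, 0, -0.1, 0.1, 8, 0], [0, 0, 0, -0.1, 0.1, 10.5, 0], [0, 0, 0, -0.1, 0.1, 11.5, 0], [0, 0, 0, -0.1, 0.1, 12.1, 0], [0, 0, 0, -0.1, 0.1, 12.4, 0], [0, 0, 0, -0.1, 0.1, 12.4, 0], [0, 0, 0, -0.1, 0.1, 12.4, 0]]
  ]
}}

```text
clock: 12.78
position: [0.4113, -0.3234, 0.1419]
ee_rot: [0.981, 0.195, 0.0, 0.0]
ft_force: [-0.7, 0.2, -3.0]
grip_width: 0.466
grasp_force: 41.8
```

To row units: 0.003 m is 0.3, 0.002 m is 0.2.

Request:
{"api": "tcp_steps", "payload": {
  "increments": [
    [[0, 0, 0, 0, 0, 0.1, 0], [0, 0, 0, 0, 0, 0.2, 0], [0, 0, 0, 0, 0, 0.3, 0], [0, 0, 0, 0, 0, 0.3, 0]]
  ]
}}

```text
clock: 13.28
position: [0.4118, -0.3236, 0.14]
ee_rot: [0.981, 0.195, 0.001, 0.001]
ft_force: [-2.6, 1.9, 11.2]
grip_width: 0.471
grasp_force: 42.4
```

Request:
{"api": "tcp_steps", "payload": {
  "increments": [
    [[0, 0, 0, 0, 0, 0, 0.8], [0, 0, 0, 0, 0, 0, 0.8], [0, 0, 0, 0, 0, 0, 0.8], [0, 0, 0, 0, 0, 0, 0.8], [0, 0, 0, 0, 0, -4, 0.9], [0, 0, 0, 0, 0, -8, 1], [0, 0, 0, 0, 0, -12, 1], [0, 0, -0.08, 2.5, -5, -12, 1], [0, 0, -0.16, 5, -10, -12, 1], [0, 0, -0.24, 7.5, -15.5, -12, 1], [0, 0, -0.32, 10, -21, -12, 1], [0, 0, -0.4, 12.5, -26.5, -12, 1], [0, 0, -0.48, 15, -32, -12, 1], [0, 0, -0.56, 17.5, -37, -12, 1], [0, 0, -0.64, 20, -42, -12, 1], [0, 0, -0.72, 22.5, -47, -12, 1], [0, 0, -0.8, 25, -52, -12, 1], [0, 0, -0.874, 27.38, -56.64, -12, 1], [0, 0, -0.874, 27.38, -56.64, -12, 1], [0, 0, -0.874, 27.38, -56.64, -12, 1]]
  ]
}}

```text
clock: 15.78
position: [0.4472, 0.3045, 0.258]
ee_rot: [0.806, 0.592, -0.0, -0.0]
ft_force: [-0.6, -0.8, -0.7]
grip_width: 1.001
grasp_force: 0.0
```

Run:
```python
from h import *
delta([.448,.306,.126],-.304); print(manip.get_obs()["joint_pos"].round(2))
cv2.imwrite("pics/t4.png",np.vstack([cv2.resize(manip.camera("top")[180:300,180:440],None,fx=2.5,fy=2.5),cv2.resize(manip.camera("side")[170:290,190:450],None,fx=2.5,fy=2.5)])[:,:650])
```

```text
delta [0.0018 0.0004 0.132 ] tool y yaw -0.304
rz -0.00030815878961698573
[ 0.15  0.25 -0.96  1.6   0.21  1.39 -1.14]
```

View pics/t4.png

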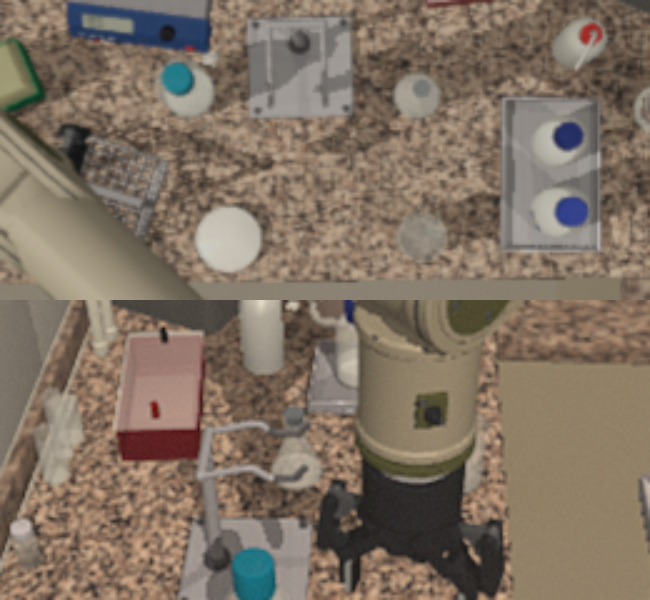

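Both bottles stand upright in the tray (caps at (568,136) and (571,212)), and the other vessels are untouched. Gripping the bar now.

To row units: 0.132 m is 13.2, 0.11 m is 11.

Request:
{"api": "tcp_steps", "payload": {
  "increments": [
    [[0, 0, 0, 0.2, 0, 4, 1], [0, 0, 0, 0.2, 0, 8, 1], [0, 0, 0, 0.2, 0, 11, 1], [0, 0, 0, 0.2, 0, 13.2, 1], [0, 0, 0, 0.2, 0, 13.2, 1], [0, 0, 0, 0.2, 0, 13.2, 0], [0, 0, 0, 0.2, 0, 13.2, 0], [0, 0, 0, 0.2, 0, 13.2, 0], [0, 0, 0, 0.2, 0, 13.2, 0], [0, 0, 0, 0.2, 0, 13.2, 0], [0, 0, 0, 0.2, 0, 13.2, 0], [0, 0, 0, 0.2, 0, 13.2, 0]]
  ],
  "squeeze": 80
}}

```text
clock: 17.38
position: [0.4479, 0.3067, 0.1263]
ee_rot: [0.806, 0.592, -0.0, 0.0]
ft_force: [1.3, -1.1, -0.8]
grip_width: 0.123
grasp_force: 78.4
```

Request:
{"api": "tcp_steps", "payload": {
  "increments": [
    [[0, 0, 0, 0, 0, -2, 0], [0, 0, 0, 0, 0, -4.5, 0], [0, 0, 0, 0, 0, -7, 0], [0, 0, 0, 0, 0, -8, 0], [0, 0, 0, 0, 0, -8, 0], [0, 0, -0.03, -2, 0.6, -8, 0], [0, 0, -0.07, -5, 1.4, -8, 0], [0, 0, -0.12, -9, 2.5, -8, 0], [0, 0, -0.17, -13, 3.7, -8, 0], [0, 0, -0.22, -17, 4.8, -8, 0], [0, 0, -0.27, -21, 5.9, -8, 0], [0, 0, -0.3, -24.5, 6.9, -8, 0], [0, 0, -0.304, -26.19, 7.37, -8, 0], [0, 0, -0.304, -26.19, 7.37, -8, 0], [0, 0, -0.304, -26.19, 7.37, -8, 0], [0, 0, -0.304, -26.19, 7.37, -8, 0]]
  ]
}}

```text
clock: 19.38
position: [0.4396, 0.0359, 0.2061]
ee_rot: [0.707, 0.708, -0.0, -0.0]
ft_force: [-0.5, 0.3, -3.5]
grip_width: 0.123
grasp_force: 78.2
```

Run:
```python
from h import *
delta([.5705,.034,.206],0); print(manip.get_obs()["joint_pos"].round(2))
cv2.imwrite("pics/t5.png",np.vstack([cv2.resize(manip.camera("top")[180:300,200:400],None,fx=3,fy=2.4),cv2.resize(manip.camera("side")[170:350,220:420],None,fx=3,fy=1.6)]))
a=manip.camera("side")[180:360,240:440]; b=manip.camera("top")[180:300,200:400]
cv2.imwrite("pics/t5.png",np.hstack([cv2.resize(b,None,fx=2,fy=2,interpolation=2),cv2.resize(cv2.copyMakeBorder(a,0,0,0,0,0),None,fx=2,fy=2,interpolation=2)[:240]]) if 0 else cv2.resize(a,None,fx=3,fy=3,interpolation=2))
```

```text
delta [-2.100e-03  1.309e-01  1.000e-04] tool y yaw 0.002
rz 0.0015887251459321128
[ 0.66 -0.03 -0.81  1.92 -0.02  1.24 -0.15]
```

View pics/t5.png

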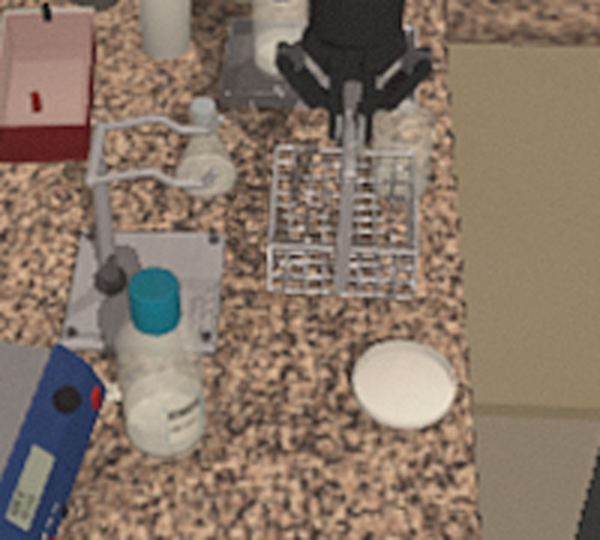

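The basket hangs level between gripper and stand, and the bottles are clear. I'll check by projection that the grip is at mid-bar.

Run:
```python
from h import *
np.set_printoptions(precision=4,suppress=True)
S=lambda u,v:(240+(u+.5)/3-.5,180+(v+.5)/3-.5)
for p in [(275,147),(418,150),(268,245),(418,250)]: print(at("side",*S(*p),.135))
print("bottom near",at("side",*S(268,290),.08),at("side",*S(412,297),.08))
cv2.imwrite("pics/t6.png",cv2.resize(manip.camera("top")[180:300,240:400],None,fx=4,fy=4,interpolation=2))
```

```text
[ 0.5047 -0.0344  0.135 ]
[ 0.3721 -0.0373  0.135 ]
[0.5045 0.0931 0.135 ]
[0.3757 0.0921 0.135 ]
bottom near [0.5043 0.0951 0.08  ] [0.377  0.0965 0.08  ]
```

Request:
{"api": "tcp_steps", "payload": {
  "increments": [
    [[0, 0, 0, 0, 2, 0, 0], [0, 0, 0, 0, 4.5, 0, 0], [0, 0, 0, 0, 7.5, 0, 0], [0, 0, 0, 0, 10, 0, 0], [0, 0, 0, 0, 12, 0, 0], [0, 0, 0, 0, 13.1, 0, 0], [0, 0, 0, 0, 13.1, 0, 0], [0, 0, 0, 0, 13.1, 0, 0], [0, 0, 0, 0, 13.1, 0, 0], [0, 0, 0, 0, 13.1, 0, 0]]
  ]
}}

```text
clock: 20.88
position: [0.5705, 0.0347, 0.2065]
ee_rot: [0.707, 0.707, -0.0, 0.0]
ft_force: [-0.1, -0.7, -3.0]
grip_width: 0.122
grasp_force: 78.3
```

Run:
```python
from h import *
delta([.5705,.036,.171],0)
a=manip.camera("side")[180:330,240:400]
cv2.imwrite("pics/t7.png",cv2.resize(a,None,fx=4,fy=4,interpolation=2))
```

```text
delta [0.0013 0.     0.0355] tool y yaw -0.0
rz -0.00014602661269735862
```

View pics/t7.png

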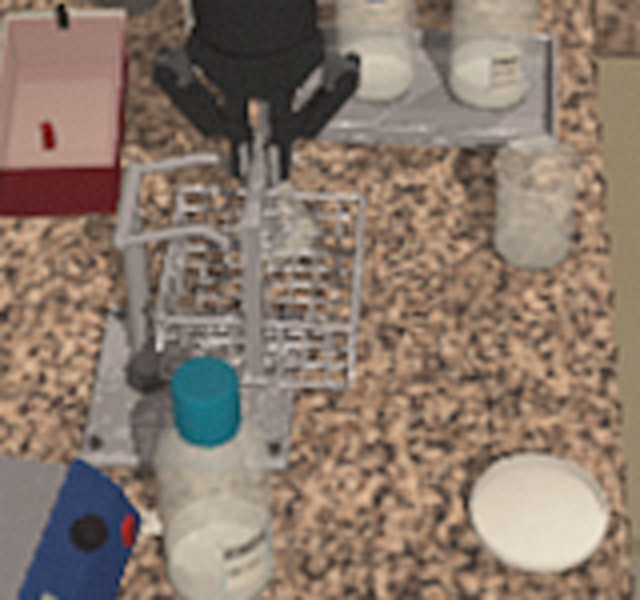

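The bar is over the prongs (near prong at (225,240), bar upright at (253,240)), with everything clear. Lowering.

To row units: 0.033 m is 3.3, 0.031 m is 3.1.

Request:
{"api": "tcp_steps", "payload": {
  "increments": [
    [[0, 0, 0, 0.1, 0, 1, 0], [0, 0, 0, 0.1, 0, 2, 0], [0, 0, 0, 0.1, 0, 2.7, 0], [0, 0, 0, 0.1, 0, 3.1, 0], [0, 0, 0, 0.1, 0, 3.3, 0], [0, 0, 0, 0.1, 0, 3.3, 0], [0, 0, 0, 0.1, 0, 3.3, 0]]
  ]
}}

```text
clock: 21.8
position: [0.5709, 0.0358, 0.1736]
ee_rot: [0.707, 0.707, 0.0, 0.0]
ft_force: [0.3, -0.0, -2.3]
grip_width: 0.126
grasp_force: 78.2
```

To row units: 0.003 m is 0.3, 0.002 m is 0.2.

Request:
{"api": "tcp_steps", "payload": {
  "increments": [
    [[0, 0, 0, 0, 0, 0.1, 0], [0, 0, 0, 0, 0, 0.2, 0], [0, 0, 0, 0, 0, 0.3, 0], [0, 0, 0, 0, 0, 0.3, 0], [0, 0, 0, 0, 0, 0.3, 0]]
  ]
}}

```text
clock: 22.42
position: [0.5708, 0.0358, 0.1704]
ee_rot: [0.707, 0.707, 0.0, 0.0]
ft_force: [-0.3, -0.4, -3.4]
grip_width: 0.12
grasp_force: 78.4
```

To row units: 0.002 m is 0.2, 0.0015 m is 0.15.

Request:
{"api": "tcp_steps", "payload": {
  "increments": [
    [[0, 0, 0, 0, 0, 0.1, 0], [0, 0, 0, 0, 0, 0.15, 0], [0, 0, 0, 0, 0, 0.2, 0], [0, 0, 0, 0, 0, 0.2, 0]]
  ]
}}

```text
clock: 22.92
position: [0.5709, 0.0358, 0.1699]
ee_rot: [0.707, 0.707, 0.0, 0.001]
ft_force: [-5.7, -1.6, 12.3]
grip_width: 0.125
grasp_force: 80.3
```

```bash
python3 -c "
from h import *
cv2.imwrite('pics/t8.png',manip.camera('side'))"
```

Request:
{"api": "tcp_steps", "payload": {
  "increments": [
    [[0, 0, 0, 0, 0, 0.1, 0], [0, 0, 0, 0, 0, 0.15, 0], [0, 0, 0, 0, 0, 0.15, 0]]
  ]
}}

```text
clock: 23.35
position: [0.571, 0.0358, 0.1697]
ee_rot: [0.707, 0.707, 0.0, 0.001]
ft_force: [-11.1, -2.1, 24.1]
grip_width: 0.119
grasp_force: 82.0
```

To row units: -0.002 m is -0.2.

Request:
{"api": "tcp_steps", "payload": {
  "increments": [
    [[0, 0, 0, 0, 0, -0.2, 0], [0, 0, 0, 0, 0, -0.2, 0], [0, 0, 0, 0, 0, -0.2, 0.3], [0, 0, 0, 0, 0, -0.2, 0.5], [0, 0, 0, 0, 0, -0.2, 0.6], [0, 0, 0, 0, 0, -0.2, 0.6], [0, 0, 0, 0, 0, -0.2, 0.6], [0, 0, 0, 0, 0, -0.2, 0.6]]
  ]
}}

```text
clock: 24.35
position: [0.5707, 0.0359, 0.1688]
ee_rot: [0.707, 0.707, 0.0, 0.0]
ft_force: [-0.1, 0.3, -0.9]
grip_width: 0.6
grasp_force: 0.0
```

Request:
{"api": "tcp_steps", "payload": {
  "increments": [
    [[0, 0, 0, 0, 0, -1.5, 0.6], [0, 0, 0, 0, 0, -4, 0.6], [0, 0, 0, 0, 0, -7, 0.6], [0, 0, 0, 0, 0, -11, 0.6], [0, 0, 0, 0, -5, -13, 0.6], [0, 0, 0, 0, -10, -13, 0.6], [0, 0, 0, 0, -13, -13, 0.6], [0, 0, 0, 0, -13, -13, 0.6], [0, 0, 0, 0, -13, -13, 0.6], [0, 0, 0, 0, -13, -13, 0.6], [0, 0, 0, 0, -13, -13, 0.6], [0, 0, 0, 0, -13, -13, 0.6]]
  ]
}}

```text
clock: 25.85
position: [0.4409, 0.036, 0.2986]
ee_rot: [0.707, 0.707, 0.0, -0.0]
ft_force: [0.2, -0.5, 0.1]
grip_width: 0.603
grasp_force: 0.0
```

Run:
```python
from h import *
import time
a=manip.camera("side"); b=manip.camera("side"); print(cv2.absdiff(a,b)[180:330,240:400].max())
cv2.imwrite("pics/f_side.png",a); t=manip.camera("top"); cv2.imwrite("pics/f_top.png",t)
# match basket template from t8 (gripped, in seat) against now
r=cv2.imread("pics/t8.png")
T=r[226:280,280:332]; m=cv2.matchTemplate(a[216:292,270:345],T,cv2.TM_CCOEFF_NORMED); print(cv2.minMaxLoc(m), "expected (10,10)")
```

```text
38
(-0.013600224629044533, 0.7237867116928101, (18, 0), (10, 10)) expected (10,10)
```

Request:
{"api": "tcp_steps", "payload": {
  "increments": [
    [[0, 0, 0, 0, 0, 0, 0.6], [0, 0, 0, 0, 0, 0, 0.6], [0, 0, 0, 0, 0, 0, 0.6], [0, 0, 0, 0, 0, 0, 0.6], [0, 0, 0, 0, 0, 0, 0.6], [0, 0, 0, 0, 0, 0, 0.6], [0, 0, 0, 0, 0, 0, 0.6], [0, 0, 0, 0, 0, 0, 0.6]]
  ]
}}

```text
clock: 27.0
position: [0.4407, 0.0358, 0.2988]
ee_rot: [0.707, 0.707, -0.0, 0.0]
ft_force: [-0.3, 0.6, -0.6]
grip_width: 0.601
grasp_force: 0.0
```

Run:
```python
from h import *
a=cv2.imread("pics/f_side.png"); b=manip.camera("side"); d=cv2.absdiff(a,b)
print("basket",d[215:280,278:332].mean(),"static",d[320:390,245:300].mean(),d[300:380,420:].mean())
r=cv2.imread("pics/t8.png")
for y,x in [(226,280),(226,306),(252,280),(252,306)]:
    print(cv2.minMaxLoc(cv2.matchTemplate(b[y-8:y+34,x-8:x+34],r[y:y+26,x:x+26],cv2.TM_CCOEFF_NORMED))[1::2])
```

```text
basket 1.7471035137701805 static 1.8408658008658008 1.7431818181818182
(0.7479159235954285, (8, 8))
(0.5765238404273987, (8, 8))
(0.8321679830551147, (9, 8))
(0.7882486581802368, (9, 8))
```

```bash
python3 -c "
from workcell import manip
print(manip.hand_in())"
```

```text
the job is handed in; nothing more can be done
None
```

I handed the job in after about 27 s of the 72 s limit, but no verdict came back. The short and mid bottles stood upright in the tray when last viewed. The basket hangs by its bar across both prongs and is still by image comparison, though I had no picture views left to look at the final scene.

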